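# Stop the timer and present the truffle dish

## Robot

A 6-joint arm with a two-finger parallel gripper is mounted at the origin on a cart in front of the work surface, level with it; the furniture and walls round the work are solid. World frame = base frame: x ahead of the robot, y to its left, z up, the work surface at z = 0. Lengths are in m, angles in rad, forces in N, time in s.
With the tool pointing down it reaches from about 0.35 to 0.875 m from the base axis. Payload 4.2 kg.
Tool frame: the origin (TCP) lies midway between the tips of the shut fingers; the grasp point (between the pads) lies 19 mm behind it; z points along the fingers, y is the line along which they close (so a half turn about z gives the same grasp; the last joint's range is limited). The gripper opens to 87 mm and grips with 3 to 60 N. Pads are 19 mm wide; open, the fingers measure 117 mm over their backs; the gripper's body (75 mm by 190 mm) begins 51 mm behind the grasp point.
Start: joints at [1.552, 0.385, 0.008, 0, -1.194, -0.259], TCP at [0.171, 0.601, 0.223] pointing down, gripper open.
Joint ranges: [-3.14, 3.14], [-1.21, 2.06], [-1.07, 1.41], [-3.16, 2.05], [-2.99, -0.16], [-3.1, 3.1]. Speed limits (rad/s): [2.79, 2.79, 3.14, 3.14, 3.14, 3.14].

## Interface

Orientations are given as a 3x3 rotation matrix whose columns are the frame's x, y, z axes.
In Python, from plant import arm, claw, cams, finish_job, regions_of, sensors gives the robot as it stands. Calls block until the motion is done:
- arm.goto(position, orientation): joint-space move of the TCP to a pose.
- arm.servo_line(position, frame=None, speed=0.15, contact_N=None): straight line of the TCP; frame=None keeps the orientation; speed is the mean speed in m/s. With contact_N (N) it stops when the force on the tool has changed by that much, and returns True; else False.
- arm.move_j(angles): joint-space move.
- claw.open_jaws() and claw.close(strength=None): open the fingers fully, or close them until they stop; strength is the grip in N (None keeps the last).
- arm.dwell(seconds).
- arm.solve_ik(position, orientation): joint angles nearest the present ones, or None.
- cams.snapshot(name): name is "scene" or "top"; returns the picture (480x640x3 uint8, red, green, blue); there is no depth.
- cams.camera_model(name): a dict with "intrinsics" (3x3 intrinsics, pixels), "position" and "rotation" of the camera in the world. Camera axes: x right, y down, z forward; pixel columns grow to the right and rows downward; lengths in m; the calibration is good to about 2 mm. A picture is of the moment at which its call begins. camera_model takes no time and is no camera call.
A pose or a line that the arm cannot do raises arm.PlanningError and nothing moves.
- finish_job(): hands the job in; it is judged then, once.
Trained networks look in the newest picture that a camera, given by its name, has taken for a name from the list of things; names that differ only in an ending like _2 or _b are one class to them, and where a whole thing is asked for, a point or a joint stands for the part that bears it (a point fixed in the world has none). Each returns a list of dicts, best first, with "conf" (0 to 1); they miss things now and then, are a little off and sometimes report something else, mostly with a low value. They report only what shows in the picture. A call takes as long as a camera call. They do not tell look-alikes from the thing itself.
- regions_of(name, camera): "region" (480x640 bool, what is visible of it) and "extent" ([left, top, right, bottom] in pixels, round what is visible of it).
Readings, each from a call of its own:
- sensors.get_clock(): time.
- sensors.get_joint_positions(): joint angles.
- sensors.get_qd(): joint speeds.
- sensors.get_tau(): joint torques, N m.
- sensors.get_tool_pos(): TCP position.
- sensors.get_orientation(): TCP orientation.
- sensors.get_contact_force(): force on the tool from outside, world axes, zero at the start.
- sensors.get_ft_torque(): the same for the moment, N m.
- sensors.get_gripper_width(): opening from 0.0 (shut) to 1.0 (fully open).
- sensors.get_gripper_force(): force on a finger pad.
Only numpy, scipy, OpenCV 4.12 (cv2) and the standard library are available. Lean on these libraries where they do the work, as an engineer would, in place of code of your own. Each camera call takes 0.05 s, during which the arm holds its last target. There are 200 camera calls.

## Task

The truffle has rested long enough: first turn the kitchen timer anticlockwise back to its zero stop. Then take the dish by the grip of its bow, lift it straight up clear of the board, and only then turn it about a quarter turn anticlockwise (seen from above) above the board, so that its orange lug points the way the board's blue stud does, keeping the dish level, the truffle untouched and resting in its middle and the things around where they are. Finish while still holding the dish there, level and still in the air above the middle of the board.

Things in the scene. Friction and masses are not known exactly. Their poses are not given: they have to be found in the camera images.
- timer (a joint): turning knob of the wind-up kitchen timer: angle in rad, 0 at the zero stop (hard stop), growing clockwise seen from above, up to 2.0; light friction (about 0.04 N m), stays where it is left, no spring
- timer_grip (a point): middle of the upright black bar on the timer's knob, on the turning axis (vertical), 57 mm above the worktop. The bar is 46 mm long (along this point's x axis, red line at the +x end), 12 mm wide (y axis) and stands from 34 to 69 mm above the worktop, on a grey disc of 48 mm diameter whose top is at 34 mm. The point turns with the knob
- timer_base: round white case of the timer, 80 mm diameter, 30 mm high, fixed to the worktop; origin at the centre of its underside. Black ticks round the top; the broad red tick at +x is zero: at zero the red end of the bar points to it
- board: wooden board 200 x 260 x 21 mm lying flat and fixed on the worktop, the dish stands on its middle; origin at the centre of its underside, x along the 200 mm side, y along the 260 mm side. A round blue stud (16 mm, 2 mm proud) lies at the middle of one long edge, 88 mm from the centre towards the board's -x
- dish: loose white dished plate, 148 mm diameter, rim 30 mm high, about 0.24 kg; origin at the centre of its underside, z up. Inside it slopes gently (about 12 degrees, steeper towards the rim) down to the middle. A steel bow with a wooden grip arches over it in its y-z plane (wires up to 73 mm to either side). At the start its lug points (within about 17 degrees) to the board's +y, so its yaw relative to the board is about -pi/2; it is to end at yaw 0 relative to the board
- dish_grip (a point): middle of the wooden grip on top of the bow, over the dish's centre, 110 mm above the dish's underside (131 mm above the worktop at the start); the grip is 66 mm long along the dish's y, 14 mm wide along its x, 20 mm high
- dish_lug (a point): middle of the orange lug (26 x 26 x 5 mm) on the dish's rim, 83 mm from the dish's centre towards its -x
- dish_center (a point): point on the dish's axis just above the lowest part of its inside, 10 mm above its underside
- truffle: loose ball of 34 mm diameter (chocolate truffle in copper-coloured foil), 25 g, lying in the middle of the dish; its origin and axes turn with it as it rolls: use truffle_center for its place
- truffle_center (a point): centre of the truffle; in the middle of the dish it lies about 25 mm above the dish's underside
- honey_jar: loose jar with green lid, 68 mm wide, 84 mm high, bystander; origin at the centre of its underside
- pepper_mill: loose wooden pepper mill, 58 mm diameter, 170 mm high, bystander; origin at the centre of its underside
- salt_shaker: loose salt shaker, 44 mm diameter, 90 mm high, bystander; origin at the centre of its underside
- espresso_cup: loose green cup, 64 x 88 x 49 mm, bystander; origin at the centre of its underside
Things that resemble listed ones, but are neither listed nor needed, are in the scene too. Of the things that look like the truffle, the middle-sized one is meant.

How it is judged:
By the outcome, as a careful person would: the job done as asked, in the order asked, and still so for the second after the job is handed in, while the arm keeps its last pose, push and grip.
It also fails if it takes over 59 s, if anything falls off the work surface, if the arm or the gripper's body presses on something with over 40 N, if the wrist force passes 120 N, or if a joint passes its speed limit or range.

## Working session

There is one attempt and no reset: what is moved stays moved. The work goes in short steps, each a Python script; the robot and the scene stay as the last script left them, time stands still between calls to the robot, and variables do not carry over. Pictures are saved under pics/ and viewed, at most 10 in all, crops included, and the job is handed in when it is done.

```bash
mkdir -p pics
cat > h.py <<'E'
import numpy as np, cv2
from plant import arm, claw, cams, finish_job, regions_of, sensors
def snap(c,fn=None):
    im=cams.snapshot(c)
    if fn: cv2.imwrite('pics/'+fn,im[:,:,::-1])
    return im
def ray(c,u,v,z):
    m=cams.camera_model(c);K=np.array(m["intrinsics"]);R=np.array(m["rotation"]);p=np.array(m["position"])
    d=R@np.linalg.solve(K,[u,v,1.]);return p+d*(z-p[2])/d[2]
def proj(c,P):
    m=cams.camera_model(c);K=np.array(m["intrinsics"]);R=np.array(m["rotation"]);p=np.array(m["position"])
    q=K@(R.T@(np.array(P)-p));return q[:2]/q[2]
E
python3 - <<'E'
from h import *
print(sensors.get_clock())
for c in("top","scene"):
    snap(c,c+'0.png'); m=cams.camera_model(c); print(c,np.round(m["position"],3),np.round(m["rotation"],3).tolist(),np.array(m["intrinsics"])[0,0])
    for n in("timer_grip","timer_base","board","dish","dish_lug","truffle","honey_jar","pepper_mill","salt_shaker","espresso_cup"):
        for r in regions_of(n,c)[:3]:
            ys,xs=np.nonzero(r["region"]); print(n,round(r["conf"],2),[int(e) for e in r["extent"]],xs.mean().round(1),ys.mean().round(1),np.round(ray(c,xs.mean(),ys.mean(),.03),3)[:2])
print(sensors.get_clock())
E
```

```text
0.0
top [ 0.445 -0.081  1.259] [[0.012, -0.994, 0.106], [-1.0, -0.01, 0.019], [-0.018, -0.106, -0.994]] 530.2029167258248
timer_grip 0.9 [368, 239, 393, 265] 380.9 253.8 [ 0.559 -0.201]
timer_base 0.65 [360, 238, 396, 272] 379.9 255.1 [ 0.556 -0.198]
board 0.79 [198, 209, 319, 314] 260.4 260.6 [0.54  0.079]
dish 0.83 [214, 224, 285, 288] 254.1 257.0 [0.548 0.094]
dish_lug 0.74 [214, 224, 289, 288] 254.1 257.0 [0.548 0.094]
truffle 0.82 [260, 330, 277, 349] 268.8 339.6 [0.359 0.056]
truffle 0.51 [233, 331, 245, 340] 240.1 336.5 [0.365 0.122]
honey_jar 0.77 [254, 141, 280, 175] 267.6 154.2 [0.794 0.068]
pepper_mill 0.91 [407, 173, 449, 211] 425.3 191.1 [ 0.708 -0.305]
pepper_mill 0.16 [373, 244, 395, 266] 380.7 254.2 [ 0.558 -0.2  ]
salt_shaker 0.8 [349, 160, 369, 182] 360.1 169.5 [ 0.758 -0.152]
salt_shaker 0.18 [197, 208, 321, 313] 260.2 260.7 [0.54 0.08]
espresso_cup 0.72 [447, 286, 482, 317] 461.4 301.4 [ 0.451 -0.385]
scene [0.128 0.644 0.717] [[-0.84, -0.317, 0.441], [-0.543, 0.509, -0.668], [-0.013, -0.8, -0.6]] 483.59703533390456
timer_grip 0.78 [357, 217, 374, 241] 366.5 231.0 [ 0.566 -0.22 ]
timer_base 0.35 [359, 216, 374, 243] 366.4 231.7 [ 0.565 -0.217]
board 0.71 [223, 264, 376, 379] 301.5 329.1 [0.516 0.131]
dish_lug 0.83 [265, 259, 339, 332] 299.0 299.3 [0.567 0.066]
truffle 0.64 [384, 325, 404, 352] 393.5 339.5 [0.356 0.061]
truffle 0.61 [370, 357, 380, 375] 374.0 365.4 [0.358 0.134]
truffle 0.53 [295, 298, 312, 312] 302.0 303.6 [0.555 0.073]
honey_jar 0.66 [203, 235, 234, 282] 217.8 257.7 [0.803 0.052]
honey_jar 0.4 [265, 260, 338, 335] 299.1 299.4 [0.567 0.066]
pepper_mill 0.62 [326, 155, 349, 216] 337.1 185.9 [ 0.74  -0.368]
pepper_mill 0.61 [264, 258, 338, 334] 299.5 299.5 [0.566 0.066]
salt_shaker 0.71 [281, 200, 296, 230] 287.4 217.1 [ 0.766 -0.167]
espresso_cup 0.92 [423, 201, 454, 224] 437.3 212.0 [ 0.452 -0.389]
1.1
```

View pics/top0.png

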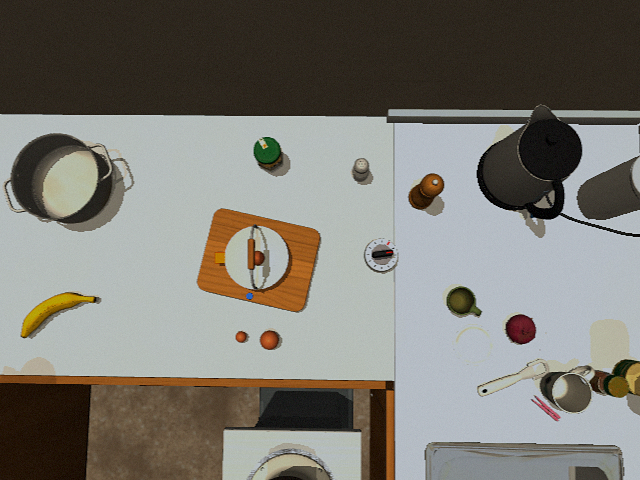

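View pics/scene0.png

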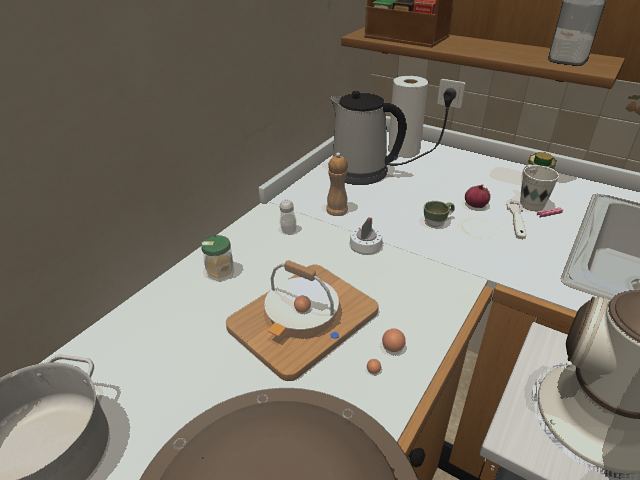

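The top view shows the dish on the board around (257,257), with its lug at (221,258), the blue stud at (250,296) and the timer at (380,254). In the scene view, the truffle in the dish is at (302,304) and the decoys are off the board. I'll zoom in on the timer and dish next.

Run:
```python
from h import *
t=cv2.imread('pics/top0.png');s=cv2.imread('pics/scene0.png')
f=lambda im,x,y,w,h,W,H:cv2.resize(im[y:y+h,x:x+w],(W,H),interpolation=cv2.INTER_CUBIC)
a=np.vstack([f(t,355,230,50,50,300,300),f(s,340,207,50,50,300,300)])
b=f(t,195,205,125,110,500,440); b=np.vstack([b,np.zeros((160,500,3),np.uint8)])
cv2.imwrite('pics/crop0.png',np.hstack([a,b]))
hsv=cv2.cvtColor(t,cv2.COLOR_BGR2HSV)
def blob(m,x0,y0,x1,y1,z,n):
    k=np.zeros(m.shape,bool);k[y0:y1,x0:x1]=True;ys,xs=np.nonzero(m&k)
    print(n,len(xs),xs.mean().round(1),ys.mean().round(1),np.round(ray('top',xs.mean(),ys.mean(),z),4))
H,S,V=hsv[...,0],hsv[...,1],hsv[...,2]
blob((H>95)&(H<130)&(S>120),240,285,262,305,.023,'stud')
blob((H>12)&(H<25)&(S>200)&(V>180),210,248,228,268,.05,'lug')
brd=((H>5)&(H<20)&(S>80)).astype(np.uint8);brd[:205]=0;brd[318:]=0;brd[:,:190]=0;brd[:,325:]=0
c=max(cv2.findContours(brd,0,2)[0],key=cv2.contourArea);r=cv2.minAreaRect(c);print(r);print(np.array([ray('top',*p,.021) for p in cv2.boxPoints(r)]).round(4)[:,:2].tolist(),ray('top',*r[0],.021))
# white dish
m=((S<40)&(V>170)).astype(np.uint8);m[:215]=0;m[300:]=0;m[:,:222]=0;m[:,292:]=0
c=max(cv2.findContours(m,0,2)[0],key=cv2.contourArea);(x,y),rr=cv2.minEnclosingCircle(c);print('dish',x,y,rr,ray('top',x,y,.05))
```

```text
stud 32 249.2 295.6 [0.4586 0.1046 0.023 ]
lug 96 219.6 257.0 [0.5456 0.1709 0.05  ]
((258.233154296875, 259.3230285644531), (110.48097229003906, 85.22175598144531), 12.994616508483887)
[[0.4738, 0.2328], [0.671, 0.1943], [0.6139, -0.0623], [0.4193, -0.0201]] [0.54359309 0.08578383 0.021     ]
dish 250.0 257.5 30.565603256225586 [0.54528422 0.10091977 0.05      ]
```

View pics/crop0.png

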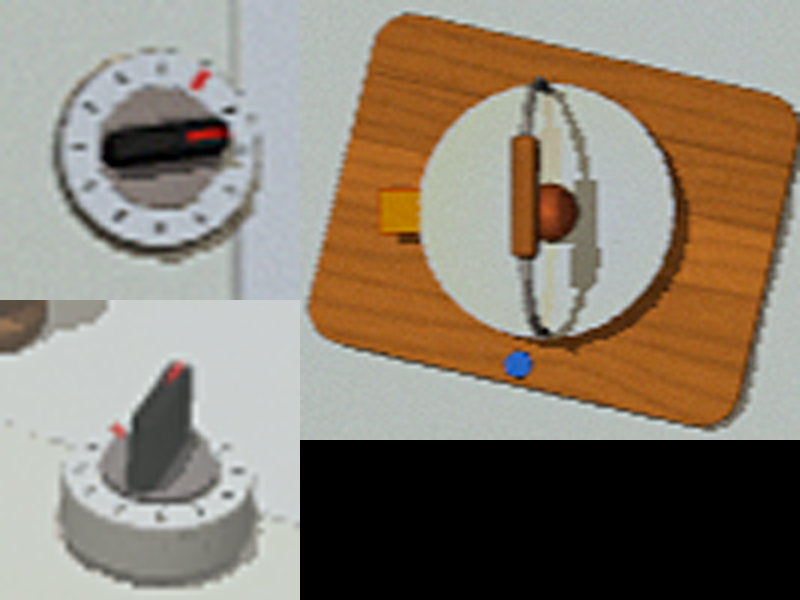

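```bash
cat >> h.py <<'E'
def down(a):  # tool pointing down, closing line (y) at world yaw a
    y=np.array([np.cos(a),np.sin(a),0]);z=np.array([0,0,-1.]);return np.column_stack([np.cross(y,z),y,z])
def best(p,a,turn):  # half-turn choice with most j6 room after turning by +turn
    o=[]
    for k in(0,np.pi):
        q=arm.solve_ik(p,down(a+k));q2=arm.solve_ik(p,down(a+k+turn))
        if q is not None and q2 is not None:o.append((max(abs(q[5]),abs(q2[5]))+(9 if abs(q[5]-q2[5])>2 else 0),a+k,q,q2))
    return min(o,key=lambda e:e[0])
E
python3 - <<'E'
from h import *
c1=ray('top',381.2,254.7,.03);c2=ray('top',382.8,253.7,.067);print(c1,c2)
e=ray('top',372,255,.069)-ray('top',393.2,251.7,.069); byaw=np.arctan2(-e[1],-e[0])
tk=ray('top',388.5,243.2,.03)-c1; tyaw=np.arctan2(tk[1],tk[0]); print(np.degrees([byaw,tyaw]))
g=ray('top',251.25,254.25,.139); print('grip',g)
a=ray('top',(542-300)/4+195,85/4+205,.05);b=ray('top',(545-300)/4+195,330/4+205,.05);print('feet mid',(a+b)/2,np.degrees(np.arctan2(*(a-b)[1::-1])))
a=ray('top',(525-300)/4+195,137/4+205,.14);b=ray('top',(525-300)/4+195,257/4+205,.14);print('grip yaw',np.degrees(np.arctan2(*(a-b)[1::-1])))
print('ball',ray('top',(556-300)/4+195,213/4+205,.046))
c=(c1+c2)/2
p=[c[0],c[1],.2]
_,a,q,q2=best(p,byaw+np.pi/2,tyaw-byaw);print(np.round(q,2),np.round(q2,2))
G=[g[0],g[1],.2];print([np.round(v,2) for v in best(G,np.pi/2,1.36)[1:]])
arm.goto(p,down(a))
print(sensors.get_clock(),sensors.get_tool_pos(),sensors.get_contact_force())
snap('scene','s1.png');t=snap('top','t1.png')
E
```

```text
[ 0.5566871  -0.20141286  0.03      ] [ 0.55563511 -0.20137207  0.067     ]
[-80.51706764 -32.09893552]
grip [0.54488852 0.08508232 0.139     ]
feet mid [0.54730173 0.08746353 0.05      ] 2.1209548320067895
grip yaw 1.4738842307749898
ball [0.54410334 0.08071863 0.046     ]
[-0.07  0.34 -0.11  0.   -1.11  0.24] [-0.07  0.34 -0.11  0.   -1.11  1.08]
[np.float64(1.57), array([ 0.45,  0.28, -0.21,  0.  , -1.08, -2.02]), array([ 0.45,  0.28, -0.21,  0.  , -1.08, -0.66])]
4.2167 [ 0.55646074 -0.20074124  0.20002715] [ 0.35140197 -0.1456688   0.06443901]
```

View pics/s1.png

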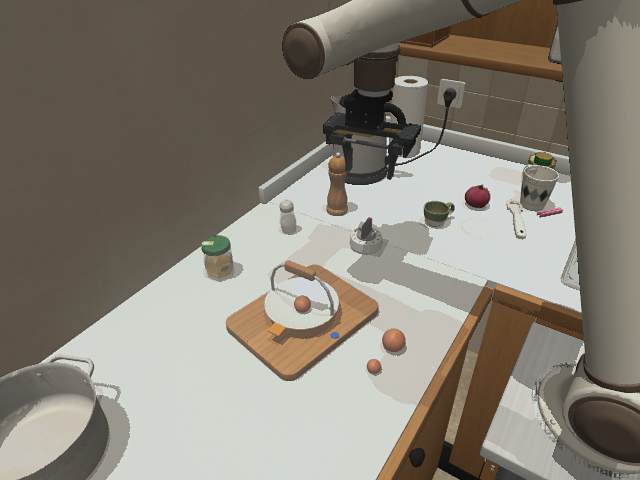

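The gripper now hangs above the timer (scene 366,235), and nothing has been disturbed. Next I lower it, grip the bar and turn.

Run:
```python
from h import *
p=sensors.get_tool_pos()
print('hit',arm.servo_line([p[0],p[1],.042],contact_N=8),sensors.get_tool_pos()[2])
claw.close(15);print('w',sensors.get_gripper_width(),sensors.get_gripper_force(),sensors.get_contact_force(),sensors.get_clock())
q0=np.array(sensors.get_joint_positions());m0=sensors.get_ft_torque()[2]
T=[.5,.65,.75]+list(np.arange(.79,1.05,.03))
for d in T:
    q=q0.copy();q[5]+=d;arm.move_j(q);m=sensors.get_ft_torque()[2]-m0
    print(round(d,2),round(sensors.get_joint_positions()[5]-q0[5],3),round(m,3),np.round(sensors.get_contact_force(),1),round(sensors.get_gripper_width(),3))
    if abs(m)>.25:break
print(sensors.get_clock())
```

```text
hit False 0.042976494377833616
w 0.13468245717097413 14.999838648363948 [-0.09252972 -0.30060477  0.37314982] 6.7083
0.5 0.498 0.062 [-2.5 -1.3  1. ] 0.135
0.65 0.646 0.108 [-4.1 -4.4  2.2] 0.135
0.75 0.746 0.093 [-3.8 -4.6  1.7] 0.142
0.79 0.786 0.071 [-3.5 -4.6  2.5] 0.139
0.82 0.816 0.082 [-4.3 -4.   1.6] 0.138
0.85 0.846 0.139 [-4.3 -3.7  1.9] 0.134
0.88 0.876 0.077 [-3.9 -5.1  1.9] 0.14
0.91 0.905 -0.281 [-4.1 -4.7  2.5] 0.138
9.025
```

Run:
```python
from h import *
claw.open_jaws();p=sensors.get_tool_pos();arm.servo_line([p[0],p[1],.25],speed=.25)
g=[.5462,.0858]; a=np.radians(91.8)
_,a,q,q2=best([*g,.25],a,1.35)
arm.goto([*g,.25],down(a))
print(sensors.get_clock())
s=snap('scene','s2.png');t=snap('top','t2.png')
f=lambda im,x,y,w,h,W,H:cv2.resize(im[y:y+h,x:x+w],(W,H),interpolation=cv2.INTER_CUBIC)
cv2.imwrite('pics/crop2.png',np.hstack([np.vstack([f(t,355,230,50,50,300,300),f(s,340,207,50,50,300,300)]),f(s,215,120,200,240,500,600)])[:,:,::-1])
for r in regions_of('truffle','scene'):print(r['conf'],r['extent'])
```

```text
14.0333
0.8 [380.3, 324.9, 406.4, 351.4]
0.72 [369.5, 362.1, 381.5, 376.5]
0.61 [297.0, 296.1, 311.4, 310.5]
```

View pics/crop2.png

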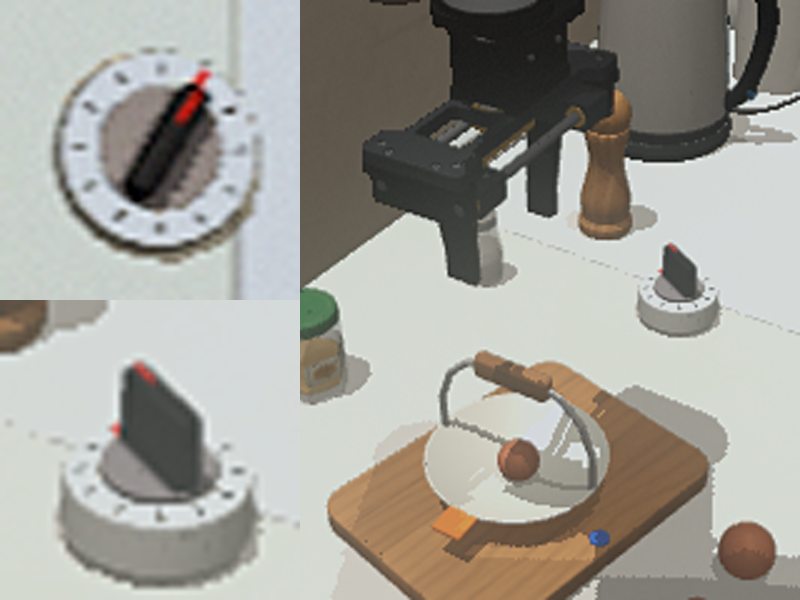

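The timer bar's red end now points at the red tick, so it is at zero. The gripper hangs over the dish, and the truffle is central at scene (304,303). I'll cross-check the grip position from the scene camera, then grasp.

Run:
```python
from h import *
print(ray('scene',300.2,270,.131),ray('scene',304.2,303.3,.046))
g=ray('scene',300.2,270,.131)
g=(2*np.array([.5462,.0862])+g[:2])/3 if np.hypot(*(g[:2]-[.546,.086]))<.012 else np.array([.546,.086]);print(g)
R=np.array(sensors.get_orientation())
arm.servo_line([*g,.17],R)
print('hit',arm.servo_line([*g,.113],R,speed=.06,contact_N=5),sensors.get_tool_pos(),sensors.get_clock())
f0=np.array(sensors.get_contact_force())
claw.close(6);print(sensors.get_gripper_width(),sensors.get_gripper_force(),np.array(sensors.get_contact_force())-f0)
s=snap('scene','s3.png')
cv2.imwrite('pics/crop3.png',cv2.resize(s[200:400,200:420],(770,600*7//6*1),interpolation=cv2.INTER_CUBIC)[:600,:,::-1])
for r in regions_of('truffle','scene'):print(r['conf'],r['extent'])
```

```text
[0.54641028 0.08449915 0.131     ] [0.54167176 0.08326213 0.046     ]
[0.54627009 0.08563305]
hit False [0.5466344  0.08576432 0.11341875] 15.9667
0.15623292063195104 5.9925910021411255 [ 0.86685121 -1.07675206  0.55758852]
0.76 [383.0, 324.5, 406.5, 352.0]
0.54 [367.4, 357.0, 381.1, 375.6]
0.53 [296.7, 298.1, 315.1, 312.6]
```

View pics/crop3.png

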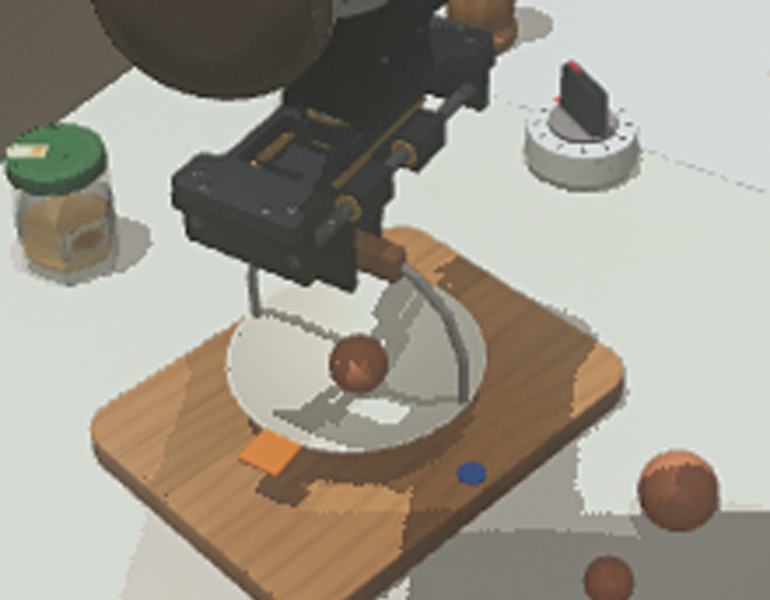

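The fingers hold the grip near its middle, and the truffle at crop (358,363) is still central. Tighten, then lift slowly.

Run:
```python
from h import *
claw.close(30);p=np.array(sensors.get_tool_pos());R=np.array(sensors.get_orientation())
arm.servo_line([p[0],p[1],p[2]+.01],R,speed=.02)
arm.servo_line([p[0],p[1],p[2]+.09],R,speed=.06);arm.dwell(.5)
print(sensors.get_tool_pos(),sensors.get_contact_force(),sensors.get_ft_torque(),sensors.get_gripper_width(),sensors.get_clock(),sensors.get_joint_positions()[5])
s=snap('scene','s4.png');t=snap('top','t4.png')
cv2.imwrite('pics/crop4.png',np.hstack([cv2.resize(s[160:400,200:400],(500,600)),cv2.resize(t[200:320,195:255],(300,600))])[:,:,::-1])
for r in regions_of('truffle','scene'):print(r['conf'],r['extent'])
print('expected ball px',proj('scene',[p[0],p[1],.046+.09]))
```

```text
[0.54627505 0.08569536 0.20302067] [ 0.29327191  0.23557962 -3.06544416] [ 0.01247285 -0.11661491  0.00035918] 0.1595615715615758 20.0917 -1.9883202776378217
0.79 [294.3, 260.7, 310.0, 278.6]
0.69 [368.2, 360.6, 381.1, 374.6]
0.57 [381.9, 327.4, 404.1, 352.3]
expected ball px [299.80038843 268.32948167]
```

View pics/crop4.png

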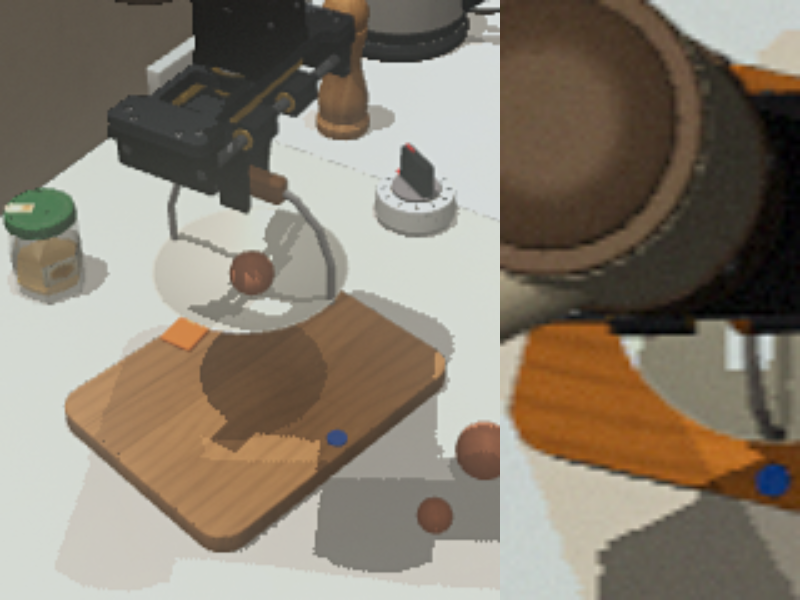

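The dish hangs clear of the board with the truffle central, at scene (302,269) against an expected (300,268). I'll check the tilt from the bow's feet.

Run:
```python
from h import *
for pre,post in (((273.7,290),(270,254.8)),((332.6,314.3),(332.8,278.8))):
    P=ray('scene',*pre,.05);print(P,proj('scene',P+[0,0,.09]),post,proj('scene',P+[0,0,.092]))
s=cv2.cvtColor(cv2.imread('pics/s4.png'),cv2.COLOR_BGR2HSV)
def lug(im):
    m=(im[...,0]>10)&(im[...,0]<20)&(im[...,1]>200)&(im[...,2]>180);n,l,st,c=cv2.connectedComponentsWithStats(m.astype(np.uint8));print([(st[i,4],c[i].round(1)) for i in range(1,n) if st[i,4]>25])
lug(s)
print(proj('scene',[.5463-.0025,.0857+.083,.05+.0]),proj('scene',[.5463,.0857+.083,.14]))
```

```text
[0.61390213 0.08775741 0.05      ] [270.32984075 255.37735891] (270, 254.8) [270.25051147 254.56238573]
[0.47585201 0.08246321 0.05      ] [332.64156987 278.90529594] (332.8, 278.8) [332.64255197 278.06908896]
[]
[277.19613007 328.50082725] [272.57603251 292.34030908]
```

The dish is level. Now the turn: about 76° (dish −88° to board −12.4°), made smoothly with joint 6 only.

Run:
```python
from h import *
q0=np.array(sensors.get_joint_positions());t0=sensors.get_clock()
for d in np.linspace(0,1.32,12)[1:]:
    q=q0.copy();q[5]+=d;arm.move_j(q)
arm.dwell(1)
print(t0,sensors.get_clock(),sensors.get_tool_pos(),sensors.get_ft_torque(),np.round(sensors.get_orientation(),3).tolist())
s=snap('scene','s5.png');t=snap('top','t5.png')
cv2.imwrite('pics/crop5.png',np.hstack([cv2.resize(s[160:400,200:400],(500,600)),cv2.resize(t[200:320,215:275],(300,600))])[:,:,::-1])
for r in regions_of('truffle','scene'):print(r['conf'],r['extent'])
```

```text
20.2417 23.9917 [0.54623916 0.08568559 0.20300044] [ 0.11555261 -0.09714216 -0.02519021] [[-0.218, -0.976, -0.0], [-0.976, 0.218, -0.0], [0.0, 0.0, -1.0]]
0.75 [294.0, 262.1, 308.4, 280.0]
0.72 [382.2, 325.3, 405.6, 351.8]
0.67 [369.7, 360.6, 381.1, 373.6]
0.3 [262.1, 226.4, 342.4, 290.9]
```

View pics/crop5.png

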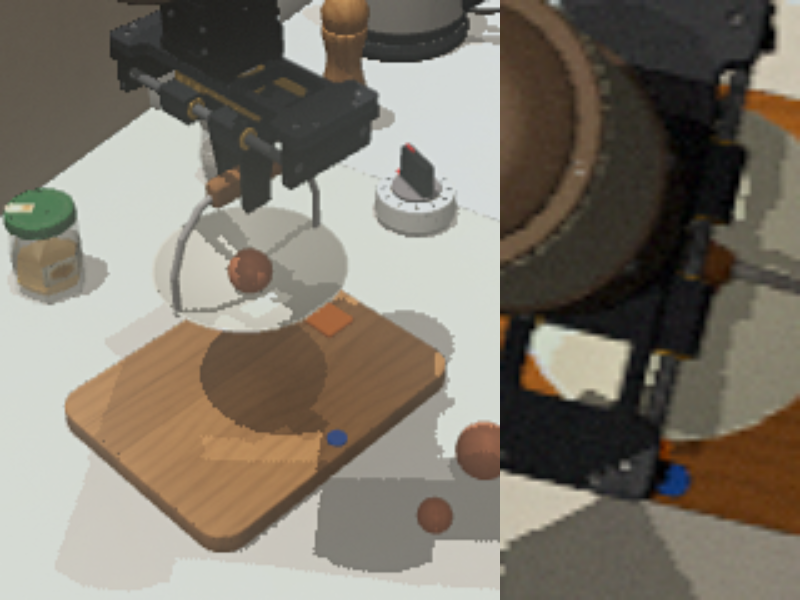

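The lug has swung round to scene (332,288), towards the stud side, and the truffle is still central. I'll check yaw and level numerically.

Run:
```python
from h import *
p=sensors.get_tool_pos()
for z in(.132,.136,.14):
    L=ray('scene',332,288,z)-[p[0],p[1],z];print(z,np.hypot(*L[:2]),np.degrees(np.arctan2(L[1],L[0])),'want 167.6')
a=np.radians(77.6)
for s in(1,-1):print(proj('scene',[p[0]+s*.069*np.cos(a),p[1]+s*.069*np.sin(a),.14]),'seen',('(271.2,284.8)','(326.8,250)')[s<0])
print(sensors.get_clock(),np.abs(sensors.get_qd()).max(),sensors.get_gripper_force())
```

```text
0.132 0.07836390362577544 172.23959263414432 want 167.6
0.136 0.08124939424589388 169.84385862347733 want 167.6
0.14 0.08426707155123125 167.616040982579 want 167.6
[271.33321527 284.31183045] seen (271.2,284.8)
[325.76227867 250.50944557] seen (326.8,250)
24.1417 0.0025238711582612964 29.99211830087006
```

```bash
python3 -c "
from h import *
print(finish_job())"
```

```text
the job is handed in; nothing more can be done
None
```

The job is handed in at about 24 s: the timer is at its zero stop, and the dish is held level 90 mm above the board's middle with the truffle central and the lug within about 1° of the stud's direction by my camera estimate.

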